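# Set out the soldering place around the board

### The job

Get the soldering place ready: put the black heat sink squarely on top of the white chip in the middle of the green board and stand the brass weight centrally on top of the heat sink to press it down. Lay the red solder spool flat on the grey caddy, midway between its black cup and its yellow tin, and stand the amber jar upright on the bench behind the board, centred on the board's gold-striped edge with a gap of about 25 mm between jar and edge. Leave the bare aluminium heat sink and the blue cup where they are, and let go of everything.

Things in the scene. Friction and masses are not known exactly. Their poses are not given: they have to be found in the camera images.
- board: Fixed green board in a holder, 84 mm (its x) by 96 mm (its y), with 20 mm high aluminium rails along both y edges. In its middle a square white chip, 40 x 40 mm, sides parallel to the board, top 22 mm above the bench, the highest part. Gold-striped edge: +x, 42 mm from the middle, facing away from the robot. Origin: middle, at bench height; z up
- caddy: Fixed grey plate, 80 mm (its x) by 170 mm (its y), 8 mm thick, up to 0.3 rad askew, on the other side from the board. On it a black cup of brass wool (diameter 44, top 45 mm above the bench, centre y = +63 mm) and a yellow tin with white lid (diameter 44, top 29 mm, centre y = -63 mm), 82 mm free between. Origin: middle of the plate, midway between cup and tin, at bench height; z up
- heat_sink: Loose black finned heat sink, 40 x 40 mm and 24 mm high, about 60 g, fins upright and running along its x, tops flush. Origin: centre of its underside; z up. Any of its four quarter turns is right on the chip
- weight: Loose brass weight, about 150 g: round body of diameter 30 mm up to 22 mm, thin neck, and a knob of diameter 18 mm from 27 to 34 mm above its underside. Origin: centre of its underside; z up
- spool: Loose solder spool lying flat: two red flanges of diameter 46 mm, 3 mm thick, with silver wire (diameter 41 mm) between; 30 mm high in all, about 120 g. Origin: centre of its underside; z up
- jar: Loose amber jar with a white lid, standing: diameter 36 mm up to 33 mm, lid of diameter 33 mm, 45 mm high in all, about 80 g. Origin: centre of its underside; z up
- bare_sink: Loose bystander: bare aluminium (silver) heat sink of the same shape as the black one, 40 x 40 x 24 mm. Origin: centre of its underside. To be left alone
- cup: Loose bystander: small open blue cup, rim diameter 44 mm, 35 mm high. Origin: centre of its underside. To be left alone
Things that resemble listed ones, but are neither listed nor needed, are in the scene too. What is meant by the spool is not turquoise, and is the smaller of those in its own colour.

How it is judged:
By the outcome, as a careful person would: the job done as asked, in the order asked, and still so for the second after the job is handed in, with the robot touching nothing.
It also fails if it takes over 109 s, if anything falls off the work surface, if the arm or the gripper's body presses on something with over 40 N, if the wrist force passes 120 N, or if a joint passes its speed limit or range.

### The arm

A 7-joint arm with a two-finger parallel gripper is mounted at the origin on the work surface. World frame = base frame: x ahead of the robot, y to its left, z up, the work surface at z = 0. Lengths are in m, angles in rad, forces in N, time in s.
With the tool pointing down it reaches from about 0.4 to 0.85 m from the base axis. Payload 10.4 kg.
Tool frame: the origin (TCP) lies at the centre of the arm's flange, where the gripper is bolted on; the fingertips stand 173 mm ahead of it and the grasp point (between the pads) lies 155 mm ahead of it; z points along the fingers, y is the line along which they close (so a half turn about z gives the same grasp; the last joint's range is limited). The gripper opens to 85 mm and grips with 20 to 120 N. Pads are 22 mm wide; open, the fingers measure 114 mm over their backs; the gripper's body (76 mm by 85 mm) begins 54 mm behind the grasp point. The pads swing forward as they close: fully open they stand 13 mm farther back than shut.
Start: joints at [1.103, 0.332, -0.065, 1.46, 0.022, 1.35, -0.088], TCP at [0.269, -0.564, 0.405] pointing down, gripper open.
Joint ranges: [-2.6, 2.6], [-0.5, 2.12], [-1.47, 1.34], [0.16, 2.42], [-1.27, 4.41], [0.06, 2.06], [-2.6, 2.6]. Speed limits (rad/s): [2.22, 2.22, 2.79, 2.79, 3.14, 3.14, 3.14].

### API

Orientations are given as a unit quaternion [x, y, z, w].
In Python, from workcell import manip, viewer, finder gives the robot as it stands.
- The arm moves only by the tool arm_command, never from a script. Its argument "plan" is a list of rows, each an object with "dp": the shift along the tool's x, y, z in mm, a list of three; "spin": the turn about the tool's z in rad. A call has 1 to 5 rows; each row shifts and turns the commanded pose from where the row before left it, along the tool's axes as they then stand; what a row does not reach is not made up. A row lasts 1/10 s, in which the tool goes at most 50 mm and 8.59 degrees, less where a joint would pass 70% of its speed; a pose out of reach is approached as far as the arm can. A call is refused whole if a number of a shift passes 50 or a number of a turn 0.15, either way. A call with a gripper value outside its range is refused whole. "grip" is the closure, from -1 (fully open) to 1 (shut), set as the call begins (left out, the last holds). The fingers move at their own pace and stop on an object; "newtons" is the grip in N (left out, the last holds). Time passes only in rows, so rows that do not move let the fingers close. It gives the time, the measured TCP pose, the force, the opening and the grip force at its end, in the units of the state.
- manip.get_obs(): the state, without advancing time (a new reading comes with each control period).
- viewer.camera(name): name is "side" or "top"; returns the picture (384x512x3 uint8, blue, green, red); there is no depth.
- viewer.camera_params(name): a dict with "vertical_fov" (degrees; the focal length in pixels is half the picture's height over the tangent of half this angle, whatever the lens; pixels are square), "cx", "cy" (the principal point, pixels), "k1" (the pictures are not rectified: a ray, as slopes to the right and down, at radius r is drawn at 1 + k1 r^2 times it, then the intrinsics apply), "R" (3x3) and "t" (3): a world point X has camera coordinates R X + t. Camera axes: x right, y down, z forward; pixel columns grow to the right and rows downward; lengths in m; the calibration is good to about 2 mm. A picture is of the moment at which its call begins. camera_params takes no time and is no camera call.
- manip.hand_in(): hands the job in; it is judged then, once.
Trained networks look in the newest picture that a camera, given by its name, has taken for a name from the list of things; names that differ only in an ending like _2 or _b are one class to them, and where a whole thing is asked for, a point or a joint stands for the part that bears it (a point fixed in the world has none). Each returns a list of dicts, best first, with "score" (0 to 1); they miss things now and then, are a little off and sometimes report something else, mostly with a low value. They report only what shows in the picture. A call takes as long as a camera call. They do not tell look-alikes from the thing itself.
- finder.find_in(camera, thing): "position" ([x, y, z] in m, in world coordinates, good to about 4 mm: the middle of the surface that is visible of it).
The state is a dict: "clock": time; "joint_pos": joint angles; "joint_velocities": joint speeds; "tau": joint torques, N m; "position": TCP position; "ee_rot": TCP orientation; "ft_force": force on the tool from outside, world axes, zero at the start; "torque": the same for the moment, N m; "grip_width": opening from 0.0 (shut) to 1.0 (fully open); "grasp_force": force on a finger pad.
Only numpy, scipy, OpenCV 4.12 (cv2) and the standard library are available. Lean on these libraries where they do the work, as an engineer would, in place of code of your own. Each camera call takes 0.05 s, during which the arm holds its last target. There are 200 camera calls.

## Working session

There is one attempt and no reset: what is moved stays moved. The work goes in short steps, Python scripts to look and compute and a tool call to move; the robot and the scene stay as the last step left them, time stands still between calls to the robot, and variables do not carry over. Pictures are saved under pics/ and viewed, at most 14 in all, crops included, and the job is handed in when it is done.

Besides the shell and the picture viewer there is one more tool, called after "Request:" as name([rows], argument=value, ...), one row to a line, values as JSON. arm_command: Moves the arm, as the interface text tells. Its arguments: {"type":"object","properties":{"plan":{"type":"array","items":{"type":"object","properties":{"dp":{"type":"array","items":{"type":"number"}},"spin":{"type":"number"}}}},"grip":{"type":"number"},"newtons":{"type":"number"}},"required":["plan"]}

```bash
mkdir -p pics; ls
python3 - <<'E'
from workcell import manip, viewer, finder
import cv2,json
for n in("top","side"):
    cv2.imwrite(f"pics/{n}0.png",cv2.resize(viewer.camera(n),(800,600),interpolation=cv2.INTER_CUBIC)); p=viewer.camera_params(n); print(n,p)
o=manip.get_obs();print(o)
E
```

```text
pics
top {'vertical_fov': 50.95960270309068, 'cx': 260.6636475957494, 'cy': 189.4410952781892, 'k1': -0.05605164509036007, 'R': array([[ 0.02328018, -0.99940518,  0.02544242],
       [-0.99820381, -0.02464235, -0.05460693],
       [ 0.05520141, -0.02412546, -0.99818373]]), 't': array([0.00758109, 0.50881766, 1.2734656 ])}
side {'vertical_fov': 51.68998445959284, 'cx': 258.8057850771077, 'cy': 192.90319312645983, 'k1': 0.01958470082154706, 'R': array([[-0.99788338, -0.0647009 ,  0.00652376],
       [-0.04978773,  0.69561397, -0.71668849],
       [ 0.04183237, -0.71549633, -0.69736293]]), 't': array([0.51137748, 0.01365875, 1.02170386])}
{'clock': 0.1, 'joint_pos': array([ 1.10337332,  0.33284053, -0.06468007,  1.46086736,  0.02157525,
        1.34991335, -0.08853346]), 'joint_velocities': array([-0.00036851, -0.00220099, -0.00231101, -0.0024308 ,  0.00123789,
       -0.00084   ,  0.00049986]), 'tau': array([ 7.94191546e-04, -6.26747990e+01,  4.88874048e-02, -3.92427671e+01,
        1.62300153e-02,  7.02697813e-03, -3.14937631e-05]), 'position': array([ 0.26888661, -0.56407511,  0.4039706 ]), 'ee_rot': array([ 9.75372359e-01,  2.20563635e-01, -1.68095871e-04, -6.45702658e-04]), 'ft_force': array([-0.75492086,  0.45320459,  0.30985053]), 'torque': array([0.04518442, 0.04361442, 0.01739326]), 'grasp_force': 0.0, 'grip_width': 1.002007860128308}
```

View pics/top0.png

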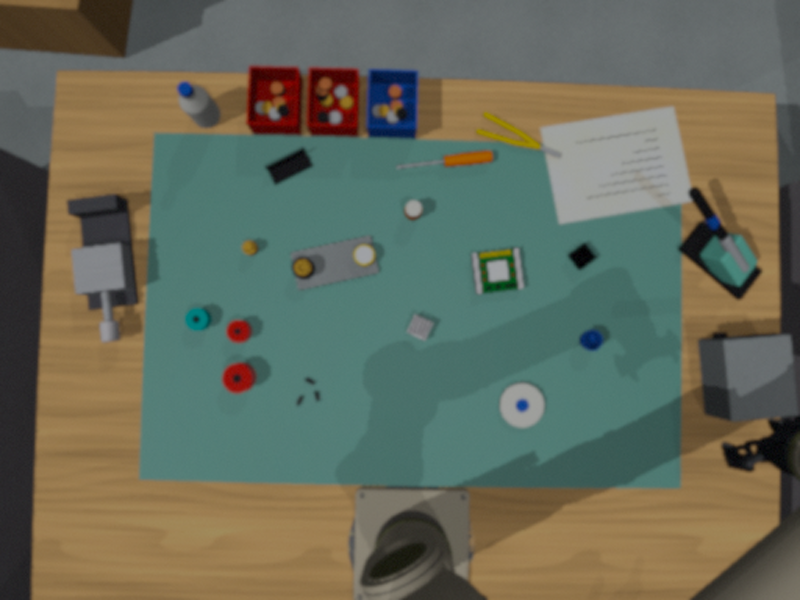

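View pics/side0.png

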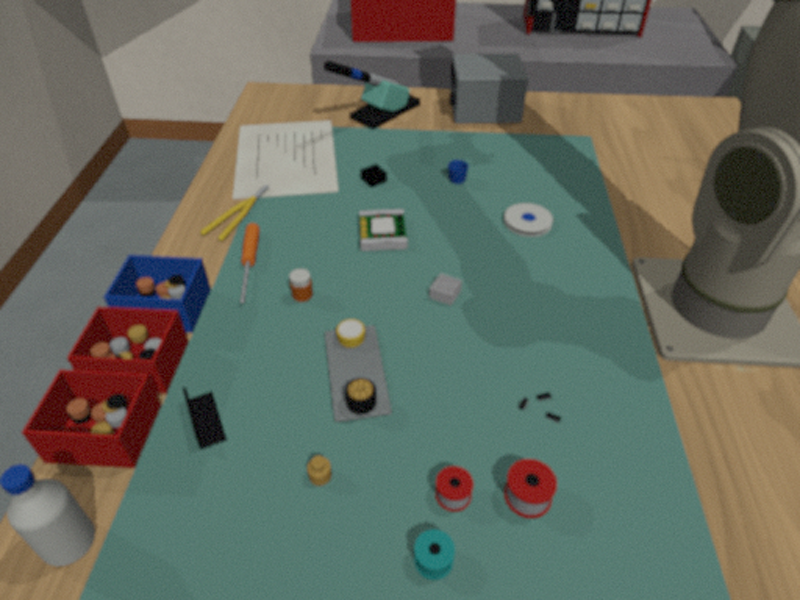

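Top view (800x600): board (498,271), black sink (583,256), weight (249,247), jar (413,208), caddy (335,262), bare sink (420,326) and cup (591,340). There are two red spools, A at (238,331) and B at (239,378), and a turquoise one at (197,319). A looks like the smaller red one, so I'll confirm it in an enlarged crop.

Run:
```python
from workcell import viewer
import cv2,numpy as np
a=viewer.camera("top");b=viewer.camera("side");np.savez("im0.npz",top=a,side=b)
def c(im,u,v,w=32,h=24,s=8):
    u=int(u/1.5625);v=int(v/1.5625);k=im[v-h//2:v+h//2,u-w//2:u+w//2];return cv2.resize(k,(266,200),interpolation=cv2.INTER_NEAREST)
t=[c(a,238,350,64,48),c(a,498,271),c(a,583,256),c(a,249,247),c(a,413,208),c(a,335,262,64,48)]
s=[c(b,490,490,80,60),c(b,383,230,40,30),c(b,374,176)]
cv2.imwrite("pics/m.png",np.vstack([np.hstack(t[:3]),np.hstack(t[3:]),np.hstack(s)]))
```

```text
(no output)
```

View pics/m.png

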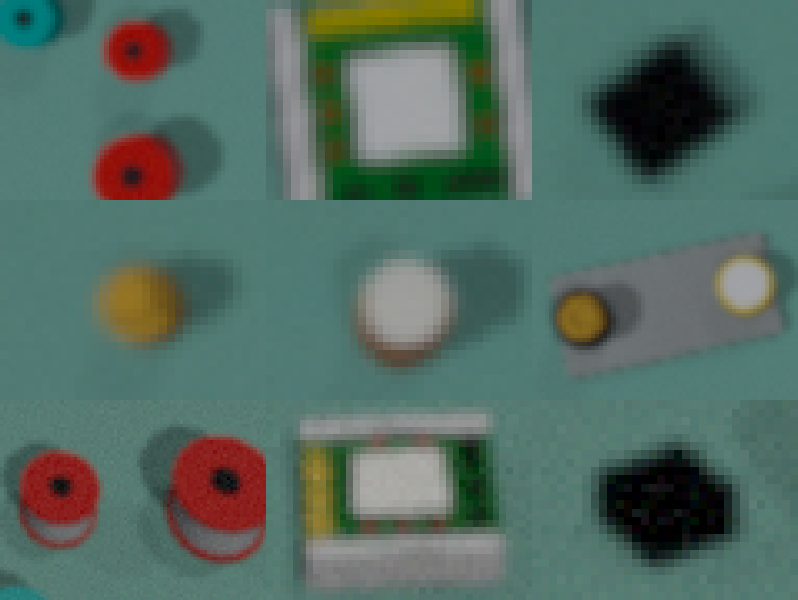

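Top-left crop: red spool A (238,331) is clearly smaller than red B (239,378), so A is the one meant. The other crops show the expected things. Next I'll fit silhouettes in both cameras.

```bash
cat > h.py <<'E'
import cv2,numpy as np
from scipy.optimize import minimize
from workcell import viewer
P={n:viewer.camera_params(n) for n in("top","side")}
for p in P.values():
    f=192/np.tan(np.radians(p["vertical_fov"]/2));p["K"]=np.array([[f,0,p["cx"]],[0,f,p["cy"]],[0,0,1.]]);p["d"]=np.array([p["k1"],0,0,0,0.]);p["r"]=cv2.Rodrigues(p["R"])[0]
def proj(n,X):
    p=P[n];return cv2.projectPoints(np.float64(X).reshape(-1,1,3),p["r"],p["t"],p["K"],p["d"])[0].reshape(-1,2)
def back(n,uv,z):
    p=P[n];m=cv2.undistortPoints(np.float64([[uv]]),p["K"],p["d"]).ravel()
    c=-p["R"].T@p["t"];r=p["R"].T@[m[0],m[1],1];return c+r*(z-c[2])/r[2]
a=np.linspace(0,2*np.pi,33)[:-1]
def cyl(*rz): return np.array([[r*np.cos(t),r*np.sin(t),z] for r,z in rz for t in a])/1000
def box(x,y,*zs): return np.array([[i*x/2,j*y/2,z] for z in zs for i in(1,-1) for j in(1,-1)])/1000
BGR=lambda im:[im[...,i].astype(int) for i in range(3)]
def dark(im): return im.max(2)<45
def white(im): b,g,r=BGR(im);return (np.minimum(np.minimum(b,g),r)>125)
def red(im): b,g,r=BGR(im);return (r>100)&(g<80)&(b<80)
def yellow(im): b,g,r=BGR(im);return (r>g+3)&(r>b+25)
def fit(ims,maskf,pts,x0,yaw=None,z0=0,hull=False,R=22):
    "x0: xy guess; returns x,y(,yaw) by silhouette matching"
    D={}
    for n,im in ims.items():
        u,v=np.int32(proj(n,[[*x0,z0+.015]])[0]);o=(u-R,v-R)
        m=maskf(im[v-R:v+R,u-R:u+R]).astype(np.uint8)
        k,l,st,ce=cv2.connectedComponentsWithStats(m)
        if not hull and k>1: m=(l==1+np.argmax(st[1:,4])).astype(np.uint8)
        if hull:
            h=cv2.convexHull(cv2.findNonZero(m));m=cv2.fillConvexPoly(m*0,h,1)
        D[n]=(o,cv2.resize(m*255,None,fx=8,fy=8,interpolation=cv2.INTER_LINEAR)>127)
    def cost(q,ns):
        c=0;y=q[2]*3 if yaw is not None else 0
        Rz=np.array([[np.cos(y),-np.sin(y),0],[np.sin(y),np.cos(y),0],[0,0,1]])
        for n in ns:
            o,m=D[n];uv=(proj(n,pts@Rz.T+[q[0],q[1],z0])-o+.5)*8-.5
            h=cv2.convexHull(np.float32(uv));A=np.zeros(m.shape,np.uint8)
            cv2.fillConvexPoly(A,np.int32(np.round(h*16)),1,shift=4);A=A>0
            c+=(A^m).sum()/(A|m).sum()
        return c
    out={}
    for ns in [tuple(ims)]+([(n,) for n in ims] if len(ims)>1 else []):
        q0=[*x0]+([yaw/3] if yaw is not None else [])
        for s in(.01,.003):
            S=np.vstack([q0]+[np.add(q0,s*np.eye(len(q0))[i]*(8 if i==2 else 1)) for i in range(len(q0))])
            r=minimize(cost,q0,(ns,),method="Nelder-Mead",options=dict(initial_simplex=S,xatol=1e-4,fatol=1e-4));q0=r.x
        q=r.x.copy()
        if yaw is not None:q[2]*=3
        out[ns]=(q.round(4),round(r.fun/len(ns),3))
    return out
E
python3 - <<'E'
from h import *
d=np.load("im0.npz");ims={n:d[n] for n in("top","side")};T={"top":ims["top"]}
g=lambda u,v,z:back("top",(u/1.5625,v/1.5625),z)[:2]
for nm,r in dict(
 chip=fit(ims,white,box(40,40,22),g(498,271,.02),0.,R=14),
 sink=fit(ims,dark,box(40,40,0,24),g(583,256,.02),.7),
 weight=fit(ims,yellow,cyl((15,0),(15,22),(9,27),(9,34)),g(249,247,.02)),
 spool=fit(ims,red,cyl((23,0),(23,30)),g(238,331,.03),hull=True,R=13),
 jar=fit(ims,white,cyl((16.5,33),(16.5,45)),g(413,208,.045)),
 tin=fit(T,white,cyl((20,29)),g(365,255,.029),R=12),
 cupb=fit(T,yellow,cyl((19,45)),g(303,267,.045),R=12)).items():
    print(nm);[print("  ",k,*v) for k,v in r.items()]
# plate
im=ims["top"];m=(im.max(2).astype(int)-im.min(2)<14)&(im.max(2)>80)&(im.max(2)<140);sub=np.zeros_like(m);sub[145:190,180:250]=m[145:190,180:250]
h=cv2.findNonZero(cv2.morphologyEx(sub.astype(np.uint8),cv2.MORPH_OPEN,np.ones((3,3))));r=cv2.minAreaRect(h);print(r,[back("top",q,.008)[:2].round(4) for q in cv2.boxPoints(r)],back("top",r[0],.008))
E
```

```text
chip
   ('top', 'side') [ 0.5649 -0.1621  0.1774] 0.127
   ('top',) [ 0.5658 -0.1628  0.1461] 0.103
   ('side',) [ 0.5641 -0.1588  0.0809] 0.106
sink
   ('top', 'side') [ 0.6004 -0.3405  0.4481] 0.256
   ('top',) [ 0.6011 -0.34    0.4958] 0.248
   ('side',) [ 0.5994 -0.3407  0.3582] 0.248
weight
   ('top', 'side') [0.6   0.345] 0.141
   ('top',) [0.6014 0.3466] 0.169
   ('side',) [0.5997 0.3443] 0.095
spool
   ('top', 'side') [0.429  0.3602] 0.088
   ('top',) [0.4296 0.3607] 0.114
   ('side',) [0.4281 0.3593] 0.041
jar
   ('top', 'side') [0.6856 0.012 ] 0.231
   ('top',) [0.6872 0.0129] 0.192
   ('side',) [0.686  0.0089] 0.246
tin
   ('top',) [0.59   0.1105] 0.299
cupb
   ('top',) [0.5605 0.2316] 0.043
((214.02708435058594, 167.62454223632812), (23.7496337890625, 51.70537567138672), 77.73522186279297) [array([0.5928, 0.2609]), array([0.6325, 0.0996]), array([0.5578, 0.0814]), array([0.5185, 0.2422])] [0.57528216 0.17109597 0.008     ]
```

```bash
sed -i 's|m=maskf(im\[v-R:v+R,u-R:u+R\]).astype(np.uint8)|m=maskf(cv2.resize(im[v-R:v+R,u-R:u+R],None,fx=8,fy=8,interpolation=cv2.INTER_CUBIC)).astype(np.uint8)|; s|D\[n\]=(o,.*|D[n]=(o,m>0);DBG.append(m*255)|; s|^def fit|DBG=[]\ndef rgt(t): return lambda im:im[...,2]>t\ndef fit|; s|return im.max(2)<45|return im[...,1]<58|' h.py
python3 - <<'E'
from h import *
d=np.load("im0.npz");ims={n:d[n] for n in("top","side")};T={"top":ims["top"]}
for n in ims:
    for p in ([.5,-.25,0],[.565,-.162,.022],[.6,-.34,.024],[.686,.012,.045],[.6,.345,.03]):
        u,v=np.int32(proj(n,[p])[0]);print(n,p,ims[n][v,u],end=";")
for nm,r in dict(
 chip=fit(ims,lambda i:i.min(2)>100,box(40,40,22),(.565,-.161),.08,R=14),
 sink=fit(ims,dark,box(40,40,0,24),(.6,-.34),.6,R=16),
 weight=fit(ims,yellow,cyl((15,0),(15,22),(9,27),(9,34)),(.6,.345),R=13),
 spool=fit(ims,red,cyl((23,0),(23,30)),(.429,.36),hull=True,R=13),
 jar=fit(ims,rgt(105),cyl((18,0),(18,33),(16.5,33),(16.5,45)),(.686,.011),R=16),
 tin=fit(ims,rgt(150),cyl((22,8),(22,29)),(.59,.111),R=12),
 cupb=fit(ims,yellow,cyl((19,45)),(.5605,.2316),R=12)).items():
    print(nm);[print("  ",k,*v) for k,v in r.items()]
t=[cv2.resize(m,(200,200)) for m in DBG];t+=[t[0]*0]*(16-len(t))
cv2.imwrite("pics/d.png",np.vstack([np.hstack(t[:4]),np.hstack(t[4:8]),np.hstack(t[8:12])]) if 0 else cv2.resize(np.vstack([np.hstack(t[i:i+5]) for i in(0,5,10)]),(800,480)))
E
```

```text
top [0.5, -0.25, 0] [116 123  81];top [0.565, -0.162, 0.022] [164 161 159];top [0.6, -0.34, 0.024] [1 3 1];top [0.686, 0.012, 0.045] [155 159 158];top [0.6, 0.345, 0.03] [ 35 117 148];side [0.5, -0.25, 0] [116 125  89];side [0.565, -0.162, 0.022] [166 170 170];side [0.6, -0.34, 0.024] [0 1 0];side [0.686, 0.012, 0.045] [156 163 163];side [0.6, 0.345, 0.03] [ 63 122 147];chip
   ('top', 'side') [ 0.5655 -0.1628  0.1508] 0.531
   ('top',) [ 0.5655 -0.1628  0.1508] 0.062
   ('side',) [ 0.565 -0.161  0.08 ] 1.0
sink
   ('top', 'side') [ 0.6012 -0.3407  0.5414] 0.18
   ('top',) [ 0.6019 -0.3404  0.5529] 0.153
   ('side',) [ 0.6003 -0.3419  0.4533] 0.185
weight
   ('top', 'side') [0.6004 0.3445] 0.152
   ('top',) [0.6009 0.3462] 0.199
   ('side',) [0.6002 0.3441] 0.102
spool
   ('top', 'side') [0.429  0.3602] 0.087
   ('top',) [0.4295 0.3608] 0.125
   ('side',) [0.4283 0.3591] 0.032
jar
   ('top', 'side') [0.6868 0.0131] 0.252
   ('top',) [0.6877 0.0132] 0.174
   ('side',) [0.6856 0.0084] 0.238
tin
   ('top', 'side') [0.59  0.109] 0.398
   ('top',) [0.59  0.111] 0.353
   ('side',) [0.5909 0.0924] 0.376
cupb
   ('top', 'side') [0.5598 0.232 ] 0.147
   ('top',) [0.5598 0.2316] 0.028
   ('side',) [0.5582 0.238 ] 0.028
```

View pics/d.png

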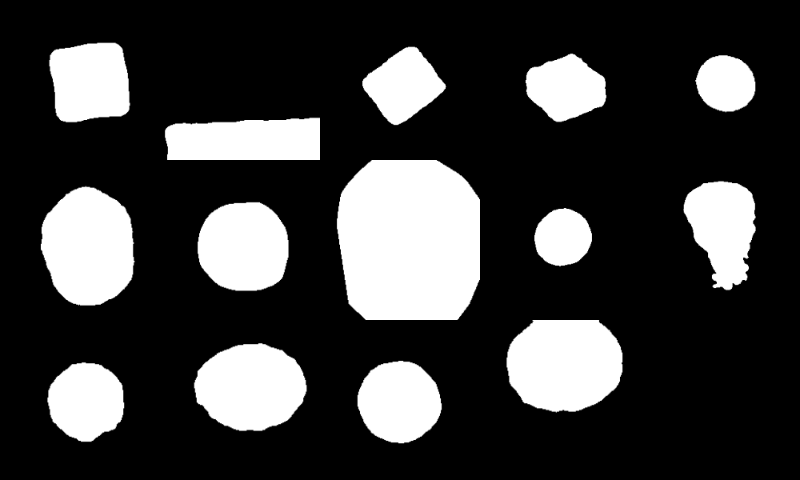

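```bash
cat >> h.py <<'E'
def notmat(im):
    b,g,r=[x+1. for x in BGR(im)];m=~((np.abs(b/g-.94)<.12)&(r/g<.84));return cv2.morphologyEx(m.astype(np.uint8),cv2.MORPH_OPEN,np.ones((9,9)))
CAD=np.vstack([box(80,170,0,8),cyl((22,45))+[0,.063,0],cyl((22,29))+[0,-.063,0]])
E
python3 - <<'E'
from h import *
d=np.load("im0.npz");ims={n:d[n] for n in("top","side")}
for nm,r in dict(
 board=fit(ims,notmat,box(84,96,0,20),(.565,-.161),.12,R=32),
 caddy=fit(ims,notmat,CAD,(.575,.171),.23,R=42),
 weight=fit(ims,notmat,cyl((15,0),(15,22),(9,27),(9,34)),(.6,.345),R=20),
 spool=fit(ims,notmat,cyl((23,0),(23,30)),(.429,.36),R=16),
 jar=fit(ims,notmat,cyl((18,0),(18,33),(16.5,33),(16.5,45)),(.686,.011),R=20)).items():
    print(nm);[print("  ",k,*v) for k,v in r.items()]
s=fit({"top":ims["top"]},dark,box(40,40,0,24),(.6,-.34),.55);print(s);c=cv2.findNonZero(DBG[-1]);print(cv2.minAreaRect(c))
t=[cv2.resize(m,(200,200)) for m in DBG[:10]]
cv2.imwrite("pics/d2.png",cv2.resize(np.vstack([np.hstack(t[i:i+5]) for i in(0,5)]),(800,320)))
E
```

```text
board
   ('top', 'side') [ 0.5662 -0.1642  0.1436] 0.161
   ('top',) [ 0.5669 -0.1645  0.1416] 0.269
   ('side',) [ 0.5658 -0.1642  0.1367] 0.048
caddy
   ('top', 'side') [0.575  0.1701 0.2423] 0.048
   ('top',) [0.5767 0.17   0.24  ] 0.048
   ('side',) [0.5744 0.1702 0.2376] 0.043
weight
   ('top', 'side') [0.6004 0.3459] 0.12
   ('top',) [0.6014 0.3472] 0.072
   ('side',) [0.5999 0.3442] 0.064
spool
   ('top', 'side') [0.4278 0.3605] 0.145
   ('top',) [0.4284 0.3629] 0.177
   ('side',) [0.4283 0.3603] 0.11
jar
   ('top', 'side') [0.6851 0.0123] 0.09
   ('top',) [0.6863 0.0135] 0.066
   ('side',) [0.6846 0.0114] 0.044
{('top',): (array([ 0.6025, -0.3398,  0.5774]), np.float64(0.157))}
((181.08001708984375, 183.94000244140625), (96.0, 109.80000305175781), 53.13010025024414)
```

View pics/d2.png

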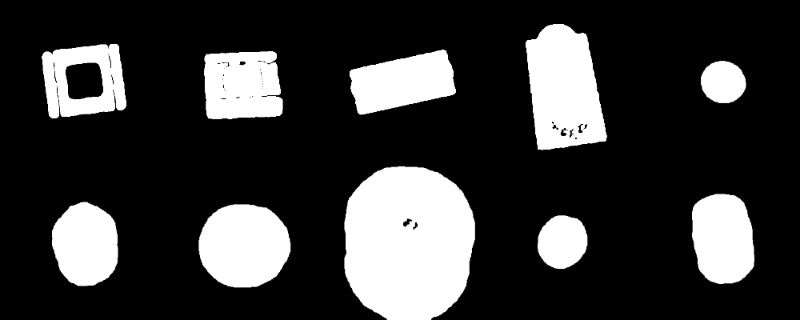

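Masks are clean and the fits agree to 1–2 mm. Board is at (.566,-.1635, yaw .14), caddy (.5755,.170, yaw .24), sink (.601,-.3405, yaw ~.54), weight (.6005,.3457), spool (.4288,.3602) and jar (.6855,.0125).

```bash
cat > go.py <<'E'
import sys,numpy as np
from workcell import manip
o=manip.get_obs();q=o["ee_rot"];x,y,z,phi=map(float,sys.argv[1:])
p=o["position"];c=2*np.arctan2(q[1],q[0]);s=(c-phi+np.pi/2)%np.pi-np.pi/2   # spin about down axis; half turn equivalent
f=c-s;d=np.array([x,y,z])-p
print("spin %.3f then dp mm"%s,(1e3*np.array([d@[np.cos(f),np.sin(f),0],d@[np.sin(f),-np.cos(f),0],-d[2]])).round(1),"j",o["joint_pos"].round(2),"t",o["clock"],"w",round(o["grip_width"],3))
E
python3 go.py .601 -.3405 .26 .54
```

```text
spin -0.095 then dp mm [399.8 -21.1 144.2] j [ 1.1   0.33 -0.06  1.46  0.02  1.35 -0.09] t 0.2 w 0.998
```

Request:
arm_command([
  {"dp": [0, 0, 15], "spin": -0.095},
  {"dp": [48, -4, 15]},
  {"dp": [48, -4, 15]},
  {"dp": [48, -4, 15]},
  {"dp": [48, -4, 15]},
], grip=-1, newtons=30)

```text
invalid input at $.plan[1]: expected keys dp, spin
```

Request:
arm_command([
  {"dp": [50, -2, 15]},
  {"dp": [50, -2, 15]},
  {"dp": [50, -1, 15]},
  {"dp": [50, 0, 15]},
  {"dp": [0, 0, 0]},
])

```text
invalid input at $.plan[0]: expected keys dp, spin
```

```bash
python3 go.py .601 -.3405 .174 .54
python3 - <<'E'
from h import *
im={"top":viewer.camera("top"),"side":viewer.camera("side")}
print(fit(im,dark,box(40,40,0,24),(.601,-.34),.54,R=16))
t=[cv2.resize(im[n][v-40:v+40,u-50:u+50],(400,320)) for n in im for u,v in [np.int32(proj(n,[[.601,-.34,.02]])[0])]]
cv2.imwrite("pics/a1.png",np.hstack(t))
E
```

```text
spin -0.095 then dp mm [399.8 -21.1 230.2] j [ 1.1   0.33 -0.06  1.46  0.02  1.35 -0.09] t 0.2 w 0.998
{('top', 'side'): (array([ 0.6011, -0.3408,  0.5526]), np.float64(0.18)), ('top',): (array([ 0.6018, -0.3407,  0.5183]), np.float64(0.152)), ('side',): (array([ 0.5997, -0.3403,  0.4533]), np.float64(0.187))}
```

View pics/a1.png

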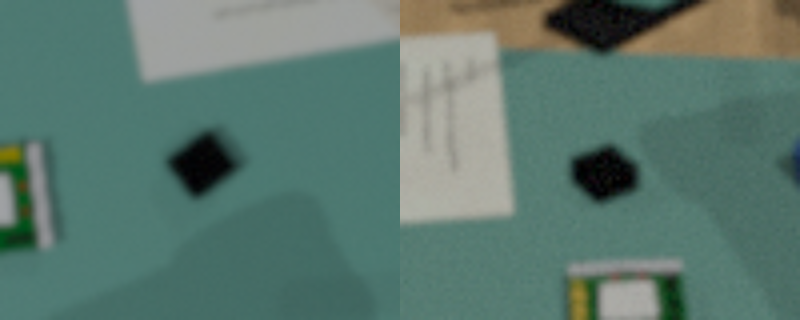

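The moves were refused because every row needs a spin. The picture shows the sink unmoved, diamond-shaped at (203,163) in the left crop, with no arm nearby. I'll repeat the moves.

Request:
arm_command([
  {"dp": [0, 0, 15], "spin": -0.095},
  {"dp": [48, -4, 15], "spin": 0},
  {"dp": [48, -4, 15], "spin": 0},
  {"dp": [48, -4, 15], "spin": 0},
  {"dp": [48, -4, 15], "spin": 0},
], grip=-1, newtons=30)

```text
clock: 0.8
position: [0.4252, -0.4515, 0.3298]
ee_rot: [0.964, 0.266, 0.0, 0.0]
ft_force: [0.5, -0.9, -0.3]
grip_width: 0.999
grasp_force: 0.0
```

Request:
arm_command([
  {"dp": [50, -2, 15], "spin": 0},
  {"dp": [50, -2, 15], "spin": 0},
  {"dp": [50, -1, 15], "spin": 0},
  {"dp": [50, 0, 15], "spin": 0},
  {"dp": [0, 0, 0], "spin": 0},
])

```text
clock: 1.3
position: [0.5909, -0.343, 0.2699]
ee_rot: [0.962, 0.271, 0.001, -0.003]
ft_force: [-0.2, 0.5, -0.6]
grip_width: 0.995
grasp_force: 0.0
```

```bash
python3 go.py .601 -.3405 .174 .54
```

```text
spin 0.009 then dp mm [10.   3.1 95.9] j [ 0.62  0.56 -0.22  1.43  0.12  1.16 -0.64] t 1.3 w 0.995
```

Request:
arm_command([
  {"dp": [10, 3, 30], "spin": 0},
  {"dp": [0, 0, 30], "spin": 0},
  {"dp": [0, 0, 20], "spin": 0},
  {"dp": [0, 0, 16], "spin": 0},
  {"dp": [0, 0, 0], "spin": 0},
])

```text
clock: 1.8
position: [0.5951, -0.3474, 0.1743]
ee_rot: [0.964, 0.267, -0.001, -0.001]
ft_force: [0.2, 0.3, -0.5]
grip_width: 0.999
grasp_force: 0.0
```

```bash
python3 go.py .601 -.3405 .174 .54
python3 - <<'E'
from h import *
t=[cv2.resize(viewer.camera(n)[v-40:v+40,u-50:u+50],(400,320)) for n in ("top","side") for u,v in [np.int32(proj(n,[[.601,-.34,.02]])[0])]]
cv2.imwrite("pics/a2.png",np.hstack(t))
E
```

```text
spin -0.000 then dp mm [ 8.6 -2.9  0.3] j [ 0.61  0.68 -0.21  1.47  0.15  1.01 -0.67] t 1.8 w 0.999
```

View pics/a2.png

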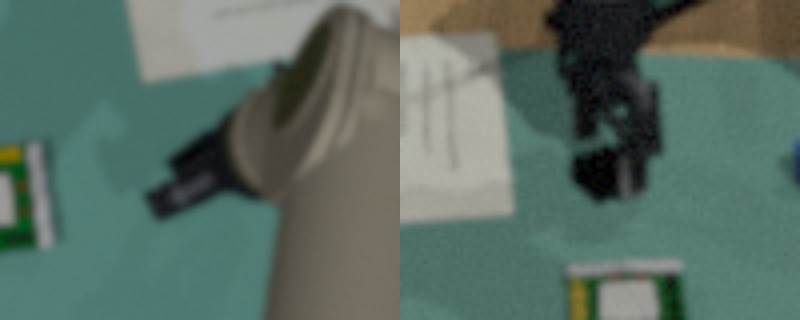

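The fingers straddle the sink, which shows at (600,172) in the right crop. An 8.6 mm offset remains along tool x, so I'll correct that and close.

Request:
arm_command([
  {"dp": [8.5, -3, 0], "spin": 0},
  {"dp": [0, 0, 0], "spin": 0},
  {"dp": [0, 0, 0], "spin": 0},
])

```text
clock: 2.2
position: [0.6024, -0.3402, 0.1778]
ee_rot: [0.964, 0.267, 0.001, 0.0]
ft_force: [-0.6, -0.3, 1.8]
grip_width: 0.998
grasp_force: 0.0
```

```bash
python3 go.py .601 -.3405 .174 .54
```

```text
spin 0.001 then dp mm [-1.3 -0.5  3.8] j [ 0.6   0.68 -0.21  1.46  0.15  1.02 -0.68] t 2.2 w 0.998
```

Request:
arm_command([
  {"dp": [-1, 0, 3.5], "spin": 0},
  {"dp": [0, 0, 0], "spin": 0},
  {"dp": [0, 0, 0], "spin": 0},
  {"dp": [0, 0, 0], "spin": 0},
  {"dp": [0, 0, 0], "spin": 0},
], grip=1, newtons=30)

```text
clock: 2.7
position: [0.6008, -0.3414, 0.1734]
ee_rot: [0.964, 0.267, 0.0, 0.0]
ft_force: [0.7, -0.3, 1.6]
grip_width: 0.48
grasp_force: 29.1
```

Request:
arm_command([
  {"dp": [0, 0, 0], "spin": 0},
  {"dp": [0, 0, 0], "spin": 0},
  {"dp": [0, 0, 0], "spin": 0},
  {"dp": [0, 0, 0], "spin": 0},
  {"dp": [0, 0, 0], "spin": 0},
])

```text
clock: 3.2
position: [0.6008, -0.3414, 0.1734]
ee_rot: [0.964, 0.267, 0.0, 0.0]
ft_force: [-0.8, -1.6, 1.5]
grip_width: 0.477
grasp_force: 29.2
```

```bash
python3 go.py .566 -.1635 .196 .14
```

```text
spin 0.400 then dp mm [  -9.7 -181.1  -22.6] j [ 0.6   0.68 -0.21  1.47  0.15  1.01 -0.68] t 3.2 w 0.477
```

Width 0.477 × 85 = 40.5 mm, so it's gripped. Lift, turn and carry.

Request:
arm_command([
  {"dp": [0, 0, -40], "spin": 0},
  {"dp": [0, 0, -35], "spin": 0.13},
  {"dp": [0, 0, 0], "spin": 0.14},
  {"dp": [0, 0, 0], "spin": 0.13},
  {"dp": [-2, -40, 0], "spin": 0},
])

```text
clock: 3.7
position: [0.5921, -0.3065, 0.2481]
ee_rot: [0.998, 0.064, -0.0, 0.002]
ft_force: [-0.7, 0.5, -1.3]
grip_width: 0.482
grasp_force: 29.5
```

Request:
arm_command([
  {"dp": [-2, -40, 0], "spin": 0},
  {"dp": [-2, -40, 0], "spin": 0},
  {"dp": [-2, -35, 0], "spin": 0},
  {"dp": [-2, -26, 0], "spin": 0},
  {"dp": [0, 0, 0], "spin": 0},
])

```text
clock: 4.2
position: [0.5656, -0.1587, 0.2482]
ee_rot: [0.997, 0.073, -0.0, -0.001]
ft_force: [0.1, -0.2, -0.5]
grip_width: 0.477
grasp_force: 29.5
```

Request:
arm_command([
  {"dp": [0, 0, 0], "spin": 0},
  {"dp": [0, 0, 0], "spin": 0},
])

```text
clock: 4.4
position: [0.5657, -0.1645, 0.2482]
ee_rot: [0.998, 0.069, -0.0, 0.0]
ft_force: [0.2, -0.0, -0.2]
grip_width: 0.475
grasp_force: 29.5
```

```bash
python3 go.py .566 -.1635 .196 .14
python3 - <<'E'
from h import *
t=[cv2.resize(viewer.camera(n)[v-40:v+40,u-50:u+50],(400,320)) for n in ("top","side") for u,v in [np.int32(proj(n,[[.566,-.16,.05]])[0])]]
cv2.imwrite("pics/a3.png",np.hstack(t))
E
```

```text
spin -0.001 then dp mm [ 0.5 -1.  52.2] j [ 0.37  0.4  -0.21  1.72  0.09  1.03 -1.3 ] t 4.4 w 0.475
```

View pics/a3.png

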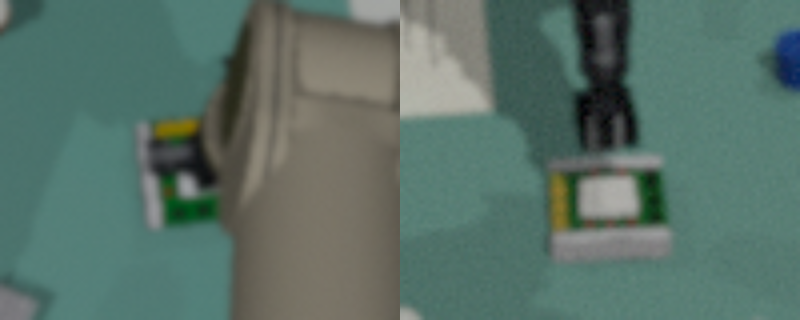

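The gripper with the sink hangs above the chip, which is at (610,197). Lower and look from the side.

Request:
arm_command([
  {"dp": [0, -1, 25], "spin": 0},
  {"dp": [0, 0, 15], "spin": 0},
  {"dp": [0, 0, 7], "spin": 0},
  {"dp": [0, 0, 2], "spin": 0},
  {"dp": [0, 0, 0], "spin": 0},
])

```text
clock: 5.0
position: [0.5657, -0.1626, 0.1994]
ee_rot: [0.998, 0.07, -0.0, 0.0]
ft_force: [0.2, 0.3, -0.7]
grip_width: 0.477
grasp_force: 29.5
```

Request:
arm_command([
  {"dp": [0, 0, 0], "spin": 0},
  {"dp": [0, 0, 0], "spin": 0},
])

```text
clock: 5.2
position: [0.5659, -0.1625, 0.2001]
ee_rot: [0.998, 0.07, 0.001, 0.0]
ft_force: [-0.1, 0.4, -1.5]
grip_width: 0.481
grasp_force: 29.5
```

```bash
python3 go.py .566 -.1635 .196 .14
```

```text
spin -0.000 then dp mm [-0.   1.   4.1] j [ 0.37  0.46 -0.2   1.75  0.11  0.94 -1.31] t 5.2 w 0.481
```

Request:
arm_command([
  {"dp": [0, 1, 2.5], "spin": 0},
  {"dp": [0, 0, 1.5], "spin": 0},
  {"dp": [0, 0, 0], "spin": 0},
  {"dp": [0, 0, 0], "spin": 0},
])

```text
clock: 5.6
position: [0.5657, -0.1636, 0.1954]
ee_rot: [0.998, 0.07, 0.0, 0.0]
ft_force: [-0.5, -0.9, 0.0]
grip_width: 0.472
grasp_force: 29.5
```

Request:
arm_command([
  {"dp": [0, 0, 0], "spin": 0},
  {"dp": [0, 0, 0], "spin": 0},
  {"dp": [0, 0, 0], "spin": 0},
  {"dp": [0, 0, 0], "spin": 0},
], grip=-0.3)

```text
clock: 6.0
position: [0.5657, -0.1634, 0.1953]
ee_rot: [0.998, 0.07, 0.0, 0.0]
ft_force: [-0.6, 0.2, 0.4]
grip_width: 0.651
grasp_force: 0.0
```

Request:
arm_command([
  {"dp": [0, 0, -15], "spin": 0},
  {"dp": [0, 0, -45], "spin": 0},
  {"dp": [0, -50, -30], "spin": 0},
  {"dp": [0, -50, 0], "spin": 0},
  {"dp": [0, -50, 0], "spin": 0},
])

```text
clock: 6.5
position: [0.5458, -0.0206, 0.2835]
ee_rot: [0.998, 0.069, 0.002, 0.0]
ft_force: [1.4, 0.3, 0.5]
grip_width: 0.649
grasp_force: 0.0
```

```bash
python3 go.py .6005 .3457 .25 .5
python3 - <<'E'
from h import *
t=[cv2.resize(viewer.camera(n)[v-30:v+30,u-37:u+37],(400,320)) for n in ("top","side") for u,v in [np.int32(proj(n,[[.566,-.16,.05]])[0])]]
cv2.imwrite("pics/a4.png",np.hstack(t))
E
```

```text
spin -0.361 then dp mm [ 223.7 -295.2   33.5] j [ 0.21  0.28 -0.29  1.8   0.09  1.07 -1.55] t 6.5 w 0.649
```

View pics/a4.png

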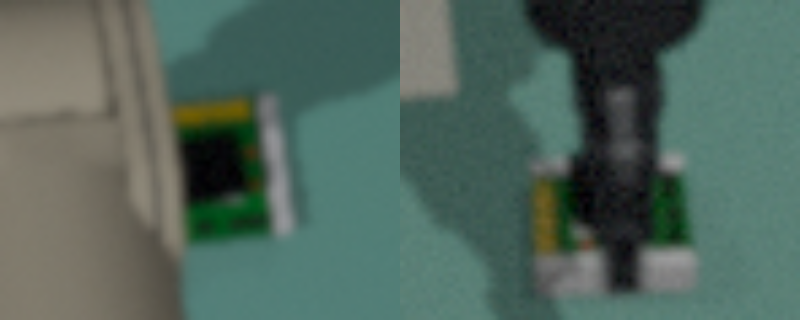

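Request:
arm_command([
  {"dp": [0, 0, 0], "spin": -0.12},
  {"dp": [0, 0, 0], "spin": -0.12},
  {"dp": [0, 0, 0], "spin": -0.12},
  {"dp": [28, -37, 0], "spin": 0},
  {"dp": [28, -37, 0], "spin": 0},
], grip=-1)

```text
clock: 7.1
position: [0.5599, 0.0693, 0.2823]
ee_rot: [0.969, 0.246, 0.001, 0.0]
ft_force: [1.1, 0.6, 0.6]
grip_width: 1.001
grasp_force: 0.0
```

Request:
arm_command([
  {"dp": [28, -37, 0], "spin": 0},
  {"dp": [28, -37, 5], "spin": 0},
  {"dp": [28, -37, 5], "spin": 0},
  {"dp": [28, -37, 5], "spin": 0},
  {"dp": [28, -37, 5], "spin": 0},
])

```text
clock: 7.6
position: [0.5941, 0.3008, 0.262]
ee_rot: [0.969, 0.247, 0.001, 0.0]
ft_force: [0.5, -0.1, 0.0]
grip_width: 1.002
grasp_force: 0.0
```

```bash
python3 go.py .6005 .3457 .25 .5
python3 - <<'E'
from h import *
ims={n:viewer.camera(n) for n in("top","side")}
print(fit(ims,dark,box(40,40,2,24),(.566,-.163),.14,z0=.022,R=14))
print(fit(ims,notmat,box(84,96,0,20),(.566,-.163),.14,R=30))
t=[cv2.resize(ims[n][v-30:v+30,u-37:u+37],(400,320)) for n in ("top","side") for u,v in [np.int32(proj(n,[[.566,-.16,.05]])[0])]]
cv2.imwrite("pics/a5.png",np.hstack(t))
E
```

```text
spin -0.001 then dp mm [ 27.1 -36.3  12. ] j [-0.23  0.56 -0.42  1.48  0.24  1.15 -1.77] t 7.6 w 1.002
{('top', 'side'): (array([ 0.5676, -0.1642,  0.2997]), np.float64(0.148)), ('top',): (array([ 0.5682, -0.1644,  0.3116]), np.float64(0.139)), ('side',): (array([ 0.5664, -0.1619,  0.2919]), np.float64(0.151))}
{('top', 'side'): (array([ 0.5665, -0.1636,  0.1478]), np.float64(0.341)), ('top',): (array([ 0.5666, -0.1636,  0.1434]), np.float64(0.079)), ('side',): (array([ 0.5659, -0.1632,  0.179 ]), np.float64(0.6))}
```

View pics/a5.png

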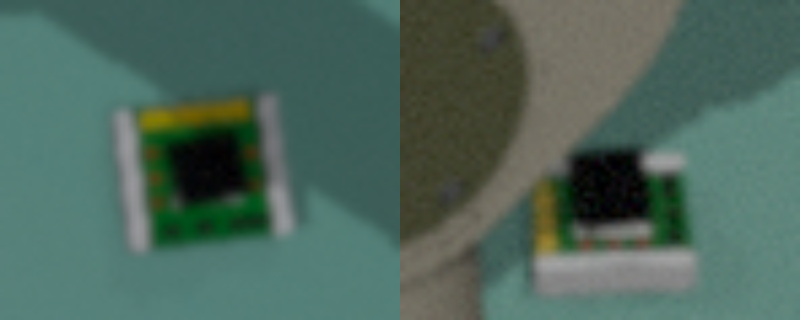

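The sink sits squarely on the chip: its edges are parallel to the board, it's about 1.5 mm off centre, and only a sliver of chip shows at (235,198). Now the weight.

Request:
arm_command([
  {"dp": [10, -13, 5], "spin": 0},
  {"dp": [0, 0, 0], "spin": 0},
  {"dp": [0, 0, 0], "spin": 0},
])

```text
clock: 8.0
position: [0.5965, 0.3149, 0.2561]
ee_rot: [0.969, 0.247, -0.0, 0.0]
ft_force: [0.1, -0.3, -0.3]
grip_width: 1.003
grasp_force: 0.0
```

```bash
python3 go.py .6005 .3457 .174 .5
```

```text
spin -0.001 then dp mm [ 18.3 -25.1  82.1] j [-0.25  0.59 -0.42  1.46  0.25  1.15 -1.79] t 8.0 w 1.003
```

Request:
arm_command([
  {"dp": [18, -25, 15], "spin": 0},
  {"dp": [0, 0, 30], "spin": 0},
  {"dp": [0, 0, 20], "spin": 0},
  {"dp": [0, 0, 15], "spin": 0},
  {"dp": [0, 0, 0], "spin": 0},
])

```text
clock: 8.5
position: [0.5999, 0.3445, 0.1741]
ee_rot: [0.969, 0.247, -0.002, 0.001]
ft_force: [-1.1, -0.2, -0.8]
grip_width: 0.999
grasp_force: 0.0
```

Request:
arm_command([
  {"dp": [0, 0, 0], "spin": 0},
  {"dp": [0, 0, 0], "spin": 0},
])

```text
clock: 8.7
position: [0.6007, 0.3461, 0.1777]
ee_rot: [0.969, 0.247, 0.001, -0.0]
ft_force: [0.8, -0.7, 0.2]
grip_width: 0.998
grasp_force: 0.0
```

```bash
python3 go.py .6005 .3457 .174 .5
```

```text
spin -0.001 then dp mm [-0.4  0.2  3.7] j [-0.31  0.71 -0.4   1.45  0.3   1.04 -1.85] t 8.7 w 0.998
```

Request:
arm_command([
  {"dp": [0, 0, 3.5], "spin": 0},
  {"dp": [0, 0, 0], "spin": 0},
  {"dp": [0, 0, 0], "spin": 0},
  {"dp": [0, 0, 0], "spin": 0},
  {"dp": [0, 0, 0], "spin": 0},
], grip=1, newtons=40)

```text
clock: 9.2
position: [0.6003, 0.3464, 0.1734]
ee_rot: [0.969, 0.247, 0.001, -0.0]
ft_force: [-0.2, -0.7, 4.6]
grip_width: 0.335
grasp_force: 41.9
```

Request:
arm_command([
  {"dp": [0, 0, 0], "spin": 0},
  {"dp": [0, 0, 0], "spin": 0},
  {"dp": [0, 0, 0], "spin": 0},
  {"dp": [0, 0, 0], "spin": 0},
])

```text
clock: 9.6
position: [0.6003, 0.3464, 0.1734]
ee_rot: [0.969, 0.247, 0.001, -0.0]
ft_force: [-0.6, -0.8, 5.3]
grip_width: 0.335
grasp_force: 42.1
```

Request:
arm_command([
  {"dp": [0, 0, -20], "spin": 0},
  {"dp": [0, 0, -45], "spin": 0},
  {"dp": [0, 0, -45], "spin": 0},
  {"dp": [0, 0, 0], "spin": 0},
  {"dp": [0, 0, 0], "spin": 0},
])

```text
clock: 10.1
position: [0.6002, 0.3461, 0.2834]
ee_rot: [0.969, 0.247, 0.001, -0.0]
ft_force: [0.3, 0.0, -2.5]
grip_width: 0.337
grasp_force: 39.7
```

```bash
python3 go.py .567 -.1637 .25 .5
```

```text
spin -0.000 then dp mm [-273.5  431.5   33.4] j [-0.3   0.6  -0.43  1.38  0.25  1.21 -1.82] t 10.1 w 0.337
```

Request:
arm_command([
  {"dp": [-25, 39, 0], "spin": 0},
  {"dp": [-25, 39, 0], "spin": 0},
  {"dp": [-25, 39, 0], "spin": 0},
  {"dp": [-25, 39, 0], "spin": 0},
  {"dp": [-25, 39, 0], "spin": 0},
])

```text
clock: 10.6
position: [0.5828, 0.1128, 0.2804]
ee_rot: [0.969, 0.247, -0.002, -0.0]
ft_force: [-0.2, -0.4, -0.9]
grip_width: 0.337
grasp_force: 39.7
```

Request:
arm_command([
  {"dp": [-25, 39, 0], "spin": 0},
  {"dp": [-25, 39, 0], "spin": 0},
  {"dp": [-25, 39, 0], "spin": 0},
  {"dp": [-25, 39, 0], "spin": 0},
  {"dp": [-25, 39, 0], "spin": 0},
])

```text
clock: 11.1
position: [0.5664, -0.118, 0.2807]
ee_rot: [0.969, 0.247, -0.001, -0.001]
ft_force: [1.4, 0.2, -0.8]
grip_width: 0.332
grasp_force: 39.7
```

Request:
arm_command([
  {"dp": [-20, 35, 0], "spin": 0},
  {"dp": [0, 0, 0], "spin": 0},
  {"dp": [0, 0, 0], "spin": 0},
  {"dp": [0, 0, 0], "spin": 0},
])

```text
clock: 11.5
position: [0.5666, -0.1551, 0.2813]
ee_rot: [0.969, 0.248, -0.001, -0.001]
ft_force: [0.8, 0.4, -2.4]
grip_width: 0.336
grasp_force: 39.8
```

```bash
python3 go.py .567 -.1637 .225 .5
```

```text
spin 0.001 then dp mm [-3.8  7.7 56.3] j [ 0.42  0.37 -0.28  1.7   0.11  1.1  -0.96] t 11.5 w 0.336
```

Request:
arm_command([
  {"dp": [-4, 8, 20], "spin": 0},
  {"dp": [0, 0, 20], "spin": 0},
  {"dp": [0, 0, 15], "spin": 0},
  {"dp": [0, 0, 0], "spin": 0},
  {"dp": [0, 0, 0], "spin": 0},
])

```text
clock: 12.0
position: [0.5673, -0.1644, 0.2277]
ee_rot: [0.969, 0.248, -0.0, -0.0]
ft_force: [0.8, 0.5, -1.7]
grip_width: 0.335
grasp_force: 39.8
```

```bash
python3 go.py .567 -.1637 .2196 .5
python3 - <<'E'
from h import *
t=[cv2.resize(viewer.camera(n)[v-30:v+30,u-37:u+37],(400,320)) for n in ("top","side") for u,v in [np.int32(proj(n,[[.566,-.16,.05]])[0])]]
cv2.imwrite("pics/a6.png",np.hstack(t))
E
```

```text
spin 0.001 then dp mm [ 0.1 -0.8  8.1] j [ 0.43  0.43 -0.27  1.73  0.13  1.   -0.96] t 12.0 w 0.335
```

View pics/a6.png

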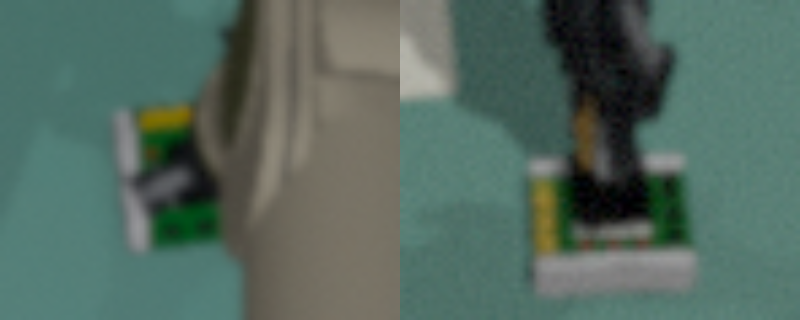

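The brass weight shows in the grip at (585,135), just above the sink. Lower and release.

Request:
arm_command([
  {"dp": [0, -0.7, 4], "spin": 0},
  {"dp": [0, 0, 2], "spin": 0},
  {"dp": [0, 0, 1.5], "spin": 0},
  {"dp": [0, 0, 0], "spin": 0},
  {"dp": [0, 0, 0], "spin": 0},
])

```text
clock: 12.6
position: [0.5668, -0.1647, 0.2201]
ee_rot: [0.969, 0.247, 0.0, 0.0]
ft_force: [0.2, 1.0, -0.0]
grip_width: 0.333
grasp_force: 39.8
```

Request:
arm_command([
  {"dp": [0, 0, 0], "spin": 0},
  {"dp": [0, 0, 0], "spin": 0},
  {"dp": [0, 0, 0], "spin": 0},
  {"dp": [0, 0, 0], "spin": 0},
], grip=-0.4)

```text
clock: 13.0
position: [0.5668, -0.1647, 0.2202]
ee_rot: [0.969, 0.247, 0.0, 0.0]
ft_force: [0.5, -0.3, 0.5]
grip_width: 0.705
grasp_force: 0.0
```

Request:
arm_command([
  {"dp": [0, 0, -10], "spin": 0},
  {"dp": [0, 0, -40], "spin": 0},
  {"dp": [0, 0, -40], "spin": 0},
  {"dp": [0, 0, 0], "spin": 0},
])

```text
clock: 13.4
position: [0.5684, -0.1648, 0.3168]
ee_rot: [0.969, 0.247, 0.004, 0.002]
ft_force: [-0.4, -0.4, 0.2]
grip_width: 0.702
grasp_force: 0.0
```

```bash
python3 go.py .4288 .3602 .25 .8
```

```text
spin -0.300 then dp mm [ 279.3 -465.9   66.8] j [ 0.44  0.34 -0.28  1.66  0.1   1.16 -0.94] t 13.4 w 0.702
```

Request:
arm_command([
  {"dp": [0, 0, 0], "spin": -0.15},
  {"dp": [0, 0, 0], "spin": -0.15},
  {"dp": [23, -39, 5], "spin": 0},
  {"dp": [23, -39, 5], "spin": 0},
  {"dp": [23, -39, 5], "spin": 0},
], grip=-0.5)

```text
clock: 13.9
position: [0.5303, -0.0323, 0.2953]
ee_rot: [0.921, 0.389, 0.0, 0.0]
ft_force: [1.5, 0.6, 0.9]
grip_width: 0.748
grasp_force: 0.0
```

Request:
arm_command([
  {"dp": [23, -39, 5], "spin": 0},
  {"dp": [23, -39, 5], "spin": 0},
  {"dp": [23, -39, 5], "spin": 0},
  {"dp": [23, -39, 5], "spin": 0},
  {"dp": [23, -39, 5], "spin": 0},
])

```text
clock: 14.4
position: [0.4705, 0.1863, 0.2705]
ee_rot: [0.921, 0.389, 0.001, 0.0]
ft_force: [1.7, 0.2, 0.1]
grip_width: 0.755
grasp_force: 0.0
```

Request:
arm_command([
  {"dp": [23, -39, 5], "spin": 0},
  {"dp": [23, -39, 5], "spin": 0},
  {"dp": [23, -39, 5], "spin": 0},
  {"dp": [0, 0, 0], "spin": 0},
  {"dp": [0, 0, 0], "spin": 0},
])

```text
clock: 14.9
position: [0.4348, 0.3167, 0.2552]
ee_rot: [0.921, 0.39, 0.0, -0.0]
ft_force: [-0.1, -0.7, 0.7]
grip_width: 0.752
grasp_force: 0.0
```

```bash
python3 go.py .4288 .3602 .176 .8;  python3 - <<'E'
from h import *
ims={n:viewer.camera(n) for n in("top","side")}
print(fit(ims,yellow,cyl((15,0),(15,22),(9,27),(9,34)),(.567,-.164),z0=.046,R=12))
t=[cv2.resize(ims[n][v-30:v+30,u-37:u+37],(400,320)) for n in ("top","side") for u,v in [np.int32(proj(n,[[.566,-.16,.05]])[0])]]
cv2.imwrite("pics/a7.png",np.hstack(t))
E
```

```text
spin 0.002 then dp mm [ 27.  -34.6  79.2] j [-0.18  0.35 -0.62  1.83  0.23  1.03 -1.66] t 14.9 w 0.752
{('top', 'side'): (array([ 0.5666, -0.1633]), np.float64(0.158)), ('top',): (array([ 0.5677, -0.164 ]), np.float64(0.204)), ('side',): (array([ 0.5661, -0.1615]), np.float64(0.071))}
```

View pics/a7.png

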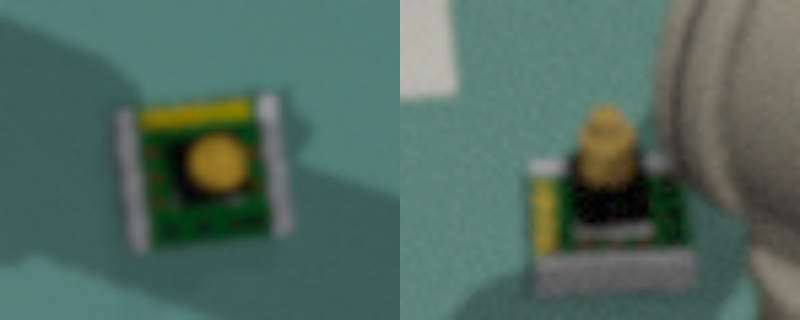

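The weight stands centred on the sink: the fit gives (.5666,-.1633) against the sink's (.567,-.164). Now the spool.

Request:
arm_command([
  {"dp": [14, -17, 0], "spin": 0},
  {"dp": [13, -17, 0], "spin": 0},
  {"dp": [0, 0, 15], "spin": 0},
  {"dp": [0, 0, 0], "spin": 0},
  {"dp": [0, 0, 0], "spin": 0},
])

```text
clock: 15.5
position: [0.4305, 0.3571, 0.2395]
ee_rot: [0.922, 0.388, -0.001, 0.001]
ft_force: [0.6, 0.7, 0.4]
grip_width: 0.752
grasp_force: 0.0
```

```bash
python3 go.py .4288 .3602 .1735 .8;  python3 - <<'E'
from h import *
t=[cv2.resize(viewer.camera(n)[v-40:v+40,u-50:u+50],(400,320)) for n in ("top","side") for u,v in [np.int32(proj(n,[[.43,.36,.05]])[0])]]
cv2.imwrite("pics/a8.png",np.hstack(t))
E
```

```text
spin -0.002 then dp mm [ 1.  -3.3 66. ] j [-0.26  0.41 -0.61  1.79  0.27  1.03 -1.75] t 15.5 w 0.752
```

View pics/a8.png

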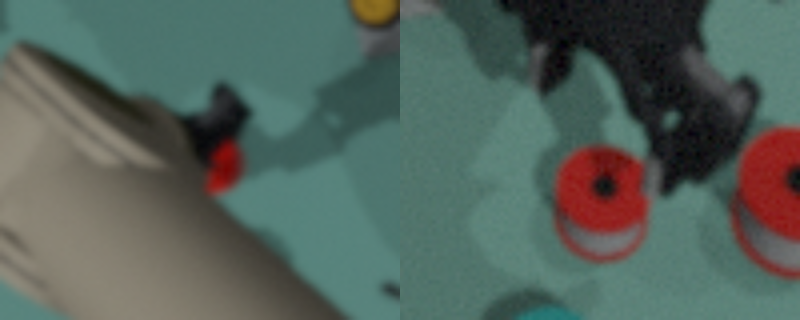

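The fingers are above spool A (603,200), with one between A and B (790,200), and there is room. Descend.

Request:
arm_command([
  {"dp": [1, -3, 20], "spin": 0},
  {"dp": [0, 0, 10], "spin": 0},
  {"dp": [0, 0, 0], "spin": 0},
  {"dp": [0, 0, 0], "spin": 0},
])

```text
clock: 16.0
position: [0.4286, 0.3614, 0.2103]
ee_rot: [0.921, 0.389, -0.0, 0.0]
ft_force: [0.0, -0.3, -0.1]
grip_width: 0.751
grasp_force: 0.0
```

```bash
python3 go.py .4288 .3602 .1735 .8
```

```text
spin -0.001 then dp mm [-0.7  1.  36.8] j [-0.28  0.45 -0.6   1.81  0.3   0.97 -1.78] t 16.0 w 0.751
```

Request:
arm_command([
  {"dp": [-0.5, 1, 15], "spin": 0},
  {"dp": [0, 0, 12], "spin": 0},
  {"dp": [0, 0, 6], "spin": 0},
  {"dp": [0, 0, 3], "spin": 0},
  {"dp": [0, 0, 0], "spin": 0},
])

```text
clock: 16.5
position: [0.4285, 0.3605, 0.1735]
ee_rot: [0.921, 0.389, -0.0, 0.0]
ft_force: [-0.6, 1.1, -0.1]
grip_width: 0.748
grasp_force: 0.0
```

Request:
arm_command([
  {"dp": [0, 0, 0], "spin": 0},
  {"dp": [0, 0, 0], "spin": 0},
  {"dp": [0, 0, 0], "spin": 0},
  {"dp": [0, 0, 0], "spin": 0},
  {"dp": [0, 0, 0], "spin": 0},
], grip=1, newtons=40)

```text
clock: 17.0
position: [0.4288, 0.3608, 0.1747]
ee_rot: [0.921, 0.389, 0.0, -0.0]
ft_force: [-2.1, -2.1, 5.9]
grip_width: 0.511
grasp_force: 39.9
```

Request:
arm_command([
  {"dp": [0, 0, 0], "spin": 0},
  {"dp": [0, 0, 0], "spin": 0},
  {"dp": [0, 0, 0], "spin": 0},
])

```text
clock: 17.3
position: [0.4287, 0.3608, 0.1747]
ee_rot: [0.921, 0.389, 0.0, -0.0]
ft_force: [-1.8, -1.5, 5.3]
grip_width: 0.511
grasp_force: 39.9
```

Request:
arm_command([
  {"dp": [0, 0, -15], "spin": 0},
  {"dp": [0, 0, -35], "spin": 0},
  {"dp": [0, 0, -40], "spin": 0},
  {"dp": [0, 0, 0], "spin": 0},
  {"dp": [0, 0, 0], "spin": 0},
])

```text
clock: 17.8
position: [0.4289, 0.3606, 0.2655]
ee_rot: [0.921, 0.389, 0.001, -0.0]
ft_force: [0.3, 0.4, -2.4]
grip_width: 0.51
grasp_force: 41.0
```

```bash
python3 go.py .5755 .170 .25 1.81;  python3 - <<'E'
from h import *
t=[cv2.resize(viewer.camera(n)[v-40:v+40,u-50:u+50],(400,320)) for n in ("top","side") for u,v in [np.int32(proj(n,[[.43,.36,.1]])[0])]]
cv2.imwrite("pics/a9.png",np.hstack(t))
E
```

```text
spin -1.010 then dp mm [-219.9   97.2   15.5] j [-0.26  0.38 -0.63  1.77  0.25  1.07 -1.74] t 17.8 w 0.51
```

View pics/a9.png

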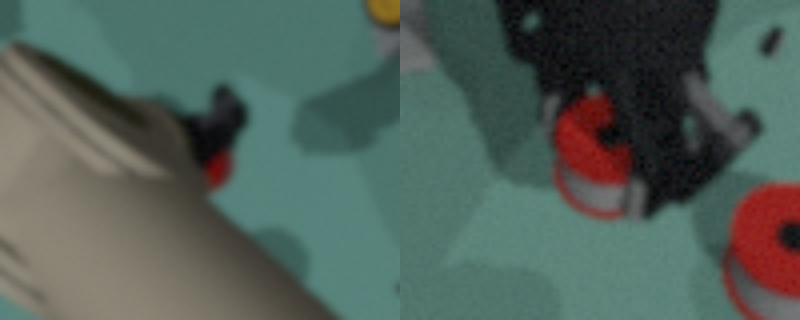

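Spool A is held level at (600,155) and B is untouched. Turn and carry it to the caddy.

Request:
arm_command([
  {"dp": [0, 0, 0], "spin": -0.145},
  {"dp": [0, 0, 0], "spin": -0.145},
  {"dp": [0, 0, 0], "spin": -0.145},
  {"dp": [0, 0, 0], "spin": -0.145},
  {"dp": [0, 0, 0], "spin": -0.145},
])

```text
clock: 18.4
position: [0.4284, 0.3602, 0.2627]
ee_rot: [0.721, 0.693, -0.001, -0.0]
ft_force: [1.0, 0.6, -1.0]
grip_width: 0.506
grasp_force: 41.0
```

Request:
arm_command([
  {"dp": [0, 0, 0], "spin": -0.145},
  {"dp": [0, 0, 0], "spin": -0.14},
  {"dp": [-44, 19, 0], "spin": 0},
  {"dp": [-44, 19, 0], "spin": 0},
  {"dp": [-44, 19, 0], "spin": 0},
])

```text
clock: 18.9
position: [0.5158, 0.2442, 0.2628]
ee_rot: [0.617, 0.787, -0.001, -0.001]
ft_force: [0.5, 0.7, -2.1]
grip_width: 0.506
grasp_force: 41.0
```

Request:
arm_command([
  {"dp": [-44, 19, 0], "spin": 0},
  {"dp": [-30, 15, 0], "spin": 0},
  {"dp": [0, 0, 0], "spin": 0},
  {"dp": [0, 0, 0], "spin": 0},
  {"dp": [0, 0, 0], "spin": 0},
])

```text
clock: 19.4
position: [0.565, 0.1831, 0.2633]
ee_rot: [0.617, 0.787, -0.0, -0.001]
ft_force: [-0.7, -0.2, -1.5]
grip_width: 0.511
grasp_force: 41.0
```

```bash
python3 go.py .5755 .170 .186 1.81
```

```text
spin 0.002 then dp mm [-15.2   7.1  77.3] j [ 0.18  0.48 -0.72  1.67  0.35  1.12 -0.4 ] t 19.4 w 0.511
```

Request:
arm_command([
  {"dp": [-15, 7, 15], "spin": 0},
  {"dp": [0, 0, 20], "spin": 0},
  {"dp": [0, 0, 20], "spin": 0},
  {"dp": [0, 0, 0], "spin": 0},
  {"dp": [0, 0, 0], "spin": 0},
])

```text
clock: 19.9
position: [0.5761, 0.1693, 0.2087]
ee_rot: [0.617, 0.787, -0.0, -0.0]
ft_force: [0.9, -0.4, -1.3]
grip_width: 0.507
grasp_force: 41.0
```

```bash
python3 go.py .5755 .170 .183 1.81
python3 - <<'E'
from h import *
print(fit({"side":viewer.camera("side")},red,cyl((23,0),(23,30)),(.5755,.17),z0=.032,hull=True,R=16))
E
```

```text
spin 0.001 then dp mm [ 0.8 -0.4 25.7] j [ 0.17  0.56 -0.68  1.7   0.4   1.03 -0.4 ] t 19.9 w 0.507
{('side',): (array([0.5766, 0.167 ]), np.float64(0.082))}
```

Request:
arm_command([
  {"dp": [1, 0, 13], "spin": 0},
  {"dp": [0, 0, 7], "spin": 0},
  {"dp": [0, 0, 3], "spin": 0},
  {"dp": [0, 0, 0], "spin": 0},
  {"dp": [0, 0, 0], "spin": 0},
])

```text
clock: 20.45
position: [0.5761, 0.1701, 0.1862]
ee_rot: [0.618, 0.786, 0.0, 0.0]
ft_force: [1.2, 0.3, -0.4]
grip_width: 0.51
grasp_force: 41.1
```

Request:
arm_command([
  {"dp": [0, 0, 1], "spin": 0},
  {"dp": [0, 0, 1], "spin": 0},
  {"dp": [0, 0, 0], "spin": 0},
])

```text
clock: 20.75
position: [0.576, 0.17, 0.184]
ee_rot: [0.618, 0.786, 0.0, 0.0]
ft_force: [0.3, 0.1, -2.1]
grip_width: 0.508
grasp_force: 41.1
```

Request:
arm_command([
  {"dp": [0, 0, 1], "spin": 0},
  {"dp": [0, 0, 0.5], "spin": 0},
  {"dp": [0, 0, 0], "spin": 0},
  {"dp": [0, 0, 0], "spin": 0},
])

```text
clock: 21.15
position: [0.5761, 0.17, 0.1828]
ee_rot: [0.618, 0.786, 0.0, 0.0]
ft_force: [-1.5, -0.9, 2.9]
grip_width: 0.512
grasp_force: 41.3
```

Request:
arm_command([
  {"dp": [0, 0, 0], "spin": 0},
  {"dp": [0, 0, 0], "spin": 0},
  {"dp": [0, 0, 0], "spin": 0},
  {"dp": [0, 0, 0], "spin": 0},
], grip=-0.5)

```text
clock: 21.55
position: [0.576, 0.17, 0.1824]
ee_rot: [0.618, 0.786, -0.0, 0.0]
ft_force: [0.6, -0.4, 0.1]
grip_width: 0.747
grasp_force: 0.0
```

Request:
arm_command([
  {"dp": [0, 0, -15], "spin": 0},
  {"dp": [0, 0, -40], "spin": 0},
  {"dp": [0, 0, -50], "spin": 0},
  {"dp": [0, 0, 0], "spin": 0},
])

```text
clock: 21.95
position: [0.5776, 0.1715, 0.2955]
ee_rot: [0.618, 0.786, 0.004, 0.003]
ft_force: [0.8, 0.0, 0.2]
grip_width: 0.749
grasp_force: 0.0
```

```bash
python3 go.py .6855 .0125 .25 1.2;python3 - <<'E'
from h import *
print(fit({"side":viewer.camera("side")},red,cyl((23,0),(23,30)),(.5755,.17),z0=.008,hull=True,R=16))
E
```

```text
spin 0.610 then dp mm [-109.1  158.2   45.5] j [ 0.21  0.46 -0.72  1.63  0.33  1.17 -0.36] t 21.95 w 0.749
{('side',): (array([0.5761, 0.1702]), np.float64(0.028))}
```

Spool is at (.5761,.1702), matching the target to within 1 mm. Now the jar.

Request:
arm_command([
  {"dp": [0, 0, 0], "spin": -0.147},
  {"dp": [0, 0, 0], "spin": -0.147},
  {"dp": [0, 0, 0], "spin": -0.147},
  {"dp": [0, 0, 0], "spin": -0.147},
  {"dp": [0, 0, 0], "spin": -0.147},
], grip=-0.7)

```text
clock: 22.5
position: [0.5758, 0.1699, 0.2873]
ee_rot: [0.291, 0.957, -0.0, -0.0]
ft_force: [0.1, -0.5, -0.6]
grip_width: 0.847
grasp_force: 0.0
```

Request:
arm_command([
  {"dp": [0, 0, 0], "spin": -0.147},
  {"dp": [0, 0, 0], "spin": -0.147},
  {"dp": [0, 0, 0], "spin": -0.147},
  {"dp": [0, 0, 0], "spin": -0.147},
  {"dp": [0, 0, 0], "spin": -0.147},
])

```text
clock: 23.0
position: [0.5758, 0.1699, 0.2873]
ee_rot: [-0.072, 0.997, -0.0, -0.0]
ft_force: [-0.3, -0.9, -0.3]
grip_width: 0.851
grasp_force: 0.0
```

```bash
python3 go.py .6855 .0125 .25 .14
```

```text
spin 0.004 then dp mm [ -86.7 -171.2   37.3] j [ 0.39  0.57 -1.    1.63  0.5   1.22  1.  ] t 23.0 w 0.851
```

Request:
arm_command([
  {"dp": [-21, -42, 0], "spin": 0},
  {"dp": [-21, -42, 0], "spin": 0},
  {"dp": [-21, -42, 0], "spin": 0},
  {"dp": [-21, -42, 0], "spin": 0},
  {"dp": [0, 0, 0], "spin": 0},
])

```text
clock: 23.5
position: [0.6849, 0.0069, 0.2861]
ee_rot: [-0.064, 0.998, -0.002, -0.0]
ft_force: [-0.7, -0.3, -0.1]
grip_width: 0.849
grasp_force: 0.0
```

Request:
arm_command([
  {"dp": [0, 0, 0], "spin": 0},
  {"dp": [0, 0, 0], "spin": 0},
])

```text
clock: 23.7
position: [0.6818, 0.0165, 0.2874]
ee_rot: [-0.07, 0.998, 0.0, -0.0]
ft_force: [-0.8, 0.9, -0.5]
grip_width: 0.848
grasp_force: 0.0
```

```bash
python3 go.py .6855 .0125 .180 .14
```

```text
spin -0.000 then dp mm [ -3.1  -4.5 107.4] j [ 0.5   0.71 -0.91  1.39  0.56  1.31  1.28] t 23.7 w 0.848
```

Request:
arm_command([
  {"dp": [-3, -4.5, 30], "spin": 0},
  {"dp": [0, 0, 30], "spin": 0},
  {"dp": [0, 0, 30], "spin": 0},
  {"dp": [0, 0, 12], "spin": 0},
  {"dp": [0, 0, 0], "spin": 0},
])

```text
clock: 24.2
position: [0.6851, 0.0121, 0.1842]
ee_rot: [-0.07, 0.998, 0.0, -0.001]
ft_force: [-0.5, -0.3, 0.8]
grip_width: 0.85
grasp_force: 0.0
```

Request:
arm_command([
  {"dp": [0, 0, 0], "spin": 0},
  {"dp": [0, 0, 0], "spin": 0},
])

```text
clock: 24.4
position: [0.6865, 0.0116, 0.1875]
ee_rot: [-0.069, 0.998, 0.0, 0.001]
ft_force: [0.0, 0.5, 0.8]
grip_width: 0.853
grasp_force: 0.0
```

```bash
python3 go.py .6855 .0125 .180 .14
```

```text
spin -0.001 then dp mm [0.9 1.  7.5] j [ 0.48  0.82 -0.85  1.45  0.64  1.16  1.24] t 24.4 w 0.853
```

Request:
arm_command([
  {"dp": [0.9, 1, 7], "spin": 0},
  {"dp": [0, 0, 0], "spin": 0},
  {"dp": [0, 0, 0], "spin": 0},
])

```text
clock: 24.7
position: [0.6849, 0.012, 0.1785]
ee_rot: [-0.069, 0.998, -0.0, -0.0]
ft_force: [-0.5, 0.4, 0.2]
grip_width: 0.854
grasp_force: 0.0
```

Request:
arm_command([
  {"dp": [0, 0, 0], "spin": 0},
  {"dp": [0, 0, 0], "spin": 0},
  {"dp": [0, 0, 0], "spin": 0},
  {"dp": [0, 0, 0], "spin": 0},
  {"dp": [0, 0, 0], "spin": 0},
], grip=1, newtons=30)

```text
clock: 25.2
position: [0.6851, 0.012, 0.1788]
ee_rot: [-0.069, 0.998, -0.0, 0.0]
ft_force: [-0.7, 0.6, 2.9]
grip_width: 0.41
grasp_force: 30.0
```

Request:
arm_command([
  {"dp": [0, 0, 0], "spin": 0},
  {"dp": [0, 0, 0], "spin": 0},
  {"dp": [0, 0, 0], "spin": 0},
])

```text
clock: 25.5
position: [0.685, 0.012, 0.1788]
ee_rot: [-0.069, 0.998, -0.0, 0.0]
ft_force: [-0.1, -0.2, 3.6]
grip_width: 0.413
grasp_force: 30.1
```

Request:
arm_command([
  {"dp": [0, 0, -15], "spin": 0},
  {"dp": [0, 0, -25], "spin": 0},
  {"dp": [0, 0, -30], "spin": 0},
  {"dp": [0, 0, 0], "spin": 0},
  {"dp": [0, 0, 0], "spin": 0},
])

```text
clock: 26.0
position: [0.685, 0.012, 0.2495]
ee_rot: [-0.069, 0.998, -0.0, 0.001]
ft_force: [-0.8, 0.5, -2.3]
grip_width: 0.413
grasp_force: 30.1
```

```bash
python3 go.py .6502 -.1516 .184 .14
```

```text
spin -0.002 then dp mm [  57.3 -157.2   65.5] j [ 0.5   0.75 -0.89  1.42  0.59  1.25  1.27] t 26.0 w 0.413
```

Request:
arm_command([
  {"dp": [14, -39, 0], "spin": 0},
  {"dp": [14, -39, 0], "spin": 0},
  {"dp": [14, -39, 0], "spin": 0},
  {"dp": [14, -39, 0], "spin": 0},
  {"dp": [0, 0, 0], "spin": 0},
])

```text
clock: 26.5
position: [0.6493, -0.1586, 0.2467]
ee_rot: [-0.064, 0.998, -0.002, -0.002]
ft_force: [0.6, 0.4, -1.2]
grip_width: 0.41
grasp_force: 30.2
```

Request:
arm_command([
  {"dp": [0, 0, 0], "spin": 0},
  {"dp": [0, 0, 0], "spin": 0},
])

```text
clock: 26.7
position: [0.6508, -0.1489, 0.248]
ee_rot: [-0.07, 0.998, 0.001, -0.0]
ft_force: [-0.3, -0.3, -1.2]
grip_width: 0.412
grasp_force: 30.2
```

```bash
python3 go.py .6502 -.1516 .179 .14
```

```text
spin -0.000 then dp mm [ 1.  -2.6 69. ] j [ 0.76  0.72 -0.89  1.47  0.57  1.23  1.51] t 26.7 w 0.412
```

Request:
arm_command([
  {"dp": [1, -2.5, 20], "spin": 0},
  {"dp": [0, 0, 20], "spin": 0},
  {"dp": [0, 0, 15], "spin": 0},
  {"dp": [0, 0, 8], "spin": 0},
  {"dp": [0, 0, 0], "spin": 0},
])

```text
clock: 27.2
position: [0.6499, -0.1523, 0.184]
ee_rot: [-0.069, 0.998, 0.0, -0.001]
ft_force: [0.1, -0.7, -0.3]
grip_width: 0.411
grasp_force: 30.2
```

Request:
arm_command([
  {"dp": [0, 0, 0], "spin": 0},
  {"dp": [0, 0, 0], "spin": 0},
])

```text
clock: 27.4
position: [0.6507, -0.1527, 0.1864]
ee_rot: [-0.069, 0.998, -0.0, 0.001]
ft_force: [-0.1, 0.0, -1.5]
grip_width: 0.408
grasp_force: 30.2
```

```bash
python3 go.py .6502 -.1516 .179 .14
```

```text
spin -0.002 then dp mm [0.3 1.2 7.4] j [ 0.74  0.79 -0.85  1.51  0.62  1.13  1.49] t 27.4 w 0.408
```

Request:
arm_command([
  {"dp": [0.3, 1, 4], "spin": 0},
  {"dp": [0, 0, 2.5], "spin": 0},
  {"dp": [0, 0, 0.7], "spin": 0},
  {"dp": [0, 0, 0], "spin": 0},
  {"dp": [0, 0, 0], "spin": 0},
])

```text
clock: 27.9
position: [0.6499, -0.1518, 0.1788]
ee_rot: [-0.069, 0.998, -0.0, 0.0]
ft_force: [-3.2, 0.9, 5.4]
grip_width: 0.411
grasp_force: 30.7
```

Contact. Release, rise and move clear.

Request:
arm_command([
  {"dp": [0, 0, 0], "spin": 0},
  {"dp": [0, 0, 0], "spin": 0},
  {"dp": [0, 0, 0], "spin": 0},
  {"dp": [0, 0, 0], "spin": 0},
], grip=-0.3)

```text
clock: 28.3
position: [0.6499, -0.1519, 0.1782]
ee_rot: [-0.069, 0.998, -0.0, -0.0]
ft_force: [-0.8, -0.3, -0.5]
grip_width: 0.651
grasp_force: 0.0
```

Request:
arm_command([
  {"dp": [0, 0, -20], "spin": 0},
  {"dp": [0, 0, -45], "spin": 0},
  {"dp": [0, 0, -50], "spin": 0},
  {"dp": [0, 0, -30], "spin": 0},
  {"dp": [0, -40, 0], "spin": 0},
])

```text
clock: 28.8
position: [0.6569, -0.1847, 0.3319]
ee_rot: [-0.074, 0.997, 0.0, 0.005]
ft_force: [1.3, 0.8, 0.9]
grip_width: 0.652
grasp_force: 0.0
```

Request:
arm_command([
  {"dp": [0, -45, 0], "spin": 0},
  {"dp": [0, -45, 0], "spin": 0},
  {"dp": [0, -45, 0], "spin": 0},
  {"dp": [0, -45, 0], "spin": 0},
  {"dp": [0, 0, 0], "spin": 0},
])

```text
clock: 29.3
position: [0.6784, -0.3778, 0.3239]
ee_rot: [-0.064, 0.998, -0.002, -0.0]
ft_force: [0.1, -1.5, -0.8]
grip_width: 0.648
grasp_force: 0.0
```

Run:
```python
from h import *
ims={n:viewer.camera(n) for n in("top","side")}
for nm,r in dict(jar=fit(ims,notmat,cyl((18,0),(18,33),(16.5,33),(16.5,45)),(.65,-.1516),R=13),
 jlid=fit(ims,lambda i:i.min(2)>135,cyl((16.5,45)),(.65,-.1516),z0=.0,R=12),
 weight=fit(ims,yellow,cyl((15,0),(15,22),(9,27),(9,34)),(.567,-.164),z0=.046,R=10),
 board=fit(ims,notmat,box(84,96,0,20),(.566,-.163),.14,R=28),
 sink=fit(ims,dark,box(40,40,0,24),(.567,-.164),.14,z0=.022,R=12),
 spool=fit(ims,red,cyl((23,0),(23,30)),(.576,.17),z0=.008,hull=True,R=14),
 bare=fit(ims,notmat,box(40,40,0,24),(.43,.02),.5)).items():
    print(nm);[print("  ",k,*v) for k,v in r.items()]
for nm in("jar","cup","bare_sink"): print(nm,[(x["position"],x["score"]) for x in finder.find_in("side",nm)][:2])
```

```text
jar
   ('top', 'side') [ 0.6505 -0.1523] 0.09
   ('top',) [ 0.6513 -0.1522] 0.09
   ('side',) [ 0.6495 -0.1519] 0.073
jlid
   ('top', 'side') [ 0.6491 -0.1491] 0.172
   ('top',) [ 0.65   -0.1515] 0.221
   ('side',) [ 0.6487 -0.1491] 0.108
weight
   ('top', 'side') [ 0.5662 -0.1622] 0.165
   ('top',) [ 0.568  -0.1632] 0.207
   ('side',) [ 0.5656 -0.1603] 0.081
board
   ('top', 'side') [ 0.5662 -0.1637  0.1441] 0.108
   ('top',) [ 0.5668 -0.1638  0.1474] 0.053
   ('side',) [ 0.5656 -0.1637  0.1406] 0.157
sink
   ('top', 'side') [ 0.5663 -0.1628  0.3708] 0.507
   ('top',) [ 0.5675 -0.1651  0.2536] 0.595
   ('side',) [ 0.5633 -0.1587  0.7291] 0.398
spool
   ('top', 'side') [0.5773 0.1703] 0.063
   ('top',) [0.5778 0.1702] 0.066
   ('side',) [0.5767 0.17  ] 0.032
bare
   ('top', 'side') [ 0.4454 -0.0068  1.143 ] 0.067
   ('top',) [ 0.4461 -0.0063  1.1699] 0.086
   ('side',) [ 0.4451 -0.0073  1.1295] 0.037Traceback (most recent call last):
  File "<stdin>", line 11, in <module>
NameError: name 'finder' is not defined. Did you mean: 'filter'?
```

All the fits match the targets: jar (.6505,-.1523), spool (.577,.170), and the weight on the sink. Let the arm settle, then hand in.

Request:
arm_command([
  {"dp": [0, 0, 0], "spin": 0},
  {"dp": [0, 0, 0], "spin": 0},
  {"dp": [0, 0, 0], "spin": 0},
  {"dp": [0, 0, 0], "spin": 0},
])

```text
clock: 29.8
position: [0.6803, -0.3691, 0.3237]
ee_rot: [-0.07, 0.998, -0.0, 0.0]
ft_force: [-0.3, -0.8, -0.4]
grip_width: 0.65
grasp_force: 0.0
```

```bash
python3 -c "
from workcell import manip
print(manip.hand_in())"
```

```text
the job is handed in; nothing more can be done
None
```

I handed the job in at about 30 s: the black heat sink (about 1.5 mm off the chip's centre), brass weight, red spool and amber jar are all in place and released; the bare sink and blue cup were not handled, and no verdict came back.

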